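# Refit the taper plug of a watering-line stopcock

## Task

Put the stopcock back together: take the plug that fits its bore and lower it in gently, taper down and fully home, with the handle square across the pipe (shut), and let go. Then prove that it turns free: with a light fingertip push, not a grip, swing the handle round until it lies along the pipe (open), then push it back until it is square across again. Do not drop the plug, and leave the other plug, the screwdriver and the marker where they are.

Things in the scene. Friction and masses are not known exactly. Their poses are not given: they have to be found in the camera images.
- stopcock: brass plug-type stopcock screwed to a plywood board (92 x 236 x 18 mm) fixed to the bench. Origin: centre of the board's underside; y runs along the pipe (two barbed hose tails, 242 mm over their ends, pipe axis 45 mm above the bench), x square across it, z up. In the middle an upright barrel, 52 mm across, open at the top, with an empty greased tapered bore
- cock_rim (a point): centre of the bore's mouth at the barrel's top rim, 72 mm above the bench, axes as the stopcock. The bore is 38 mm across here and narrows by 4 mm per 10 mm of depth, 48 mm deep. The plug centres itself and sinks home by its own weight; fully home, plug_grip is 31 mm above this point and the plug's collar stays 3 mm clear of the rim
- plug_grip (a point): the brass plug that fits (the larger): centre of its T-handle bar, on the plug's axis, 84 mm above the bench at the start; x along the bar, z up. One solid piece, 84 mm high, 0.3 to 0.6 kg: bar 84 mm long, 12 wide, 14 high; under its middle a square neck 14 mm thick, 16 mm high; collar 48 mm across, 5 mm thick; then the taper. Seated, 1 to 5 N near a bar end turns it; it has no stops and stays where left
- spare_grip (a point): the other brass plug, too small for this bore: centre of its T-handle bar (58 x 10 x 12 mm), x along the bar. Same form, 69 mm high, standing in a smaller drilled block (56 x 56 x 46 mm, fixed), this point 71 mm above the bench. The two blocks may have changed places. Not to be moved
- driver: black-handled screwdriver, 160 mm long, lying along its y axis on the bench beside the stopcock's board; origin: middle of its underside. Not to be moved
- marker: white and red marker pen, 135 mm long, lying on the bench at the left; origin: middle of its underside. Not to be moved
- plug_tip (a point): centre of the lower, small end of the same plug, 77 mm below plug_grip; axes the same. The taper above it is 49 mm long, 20 mm across at this end and 39 mm under the collar. At the start the plug stands upright in the hole of a drilled wooden block (68 x 68 x 56 mm, fixed) with its collar on the block's top; lift it 60 mm or more to clear the block
Mind the look-alikes: they are no part of the job. Leave any black or orange look-alike of the part that bears plug_grip alone.

How it is judged:
On the way, in this order (a step that is already met when the one before it is completed fails the run):
1. the plug is fully home in the bore, the handle across the pipe (within 15 degrees), and let go (horizontal distance between plug_grip and cock_rim below 0.004 m and z of plug_grip in the frame of cock_rim between 0.028 and 0.033 m and angle between plug_grip's own z axis and vertical below 0.05 rad and angle between the x axis of plug_grip and the x axis of stopcock, either way round below 0.262 rad and contact force between the fingers and plug below 0.3 N), for 0.2 s.
2. the handle has been swung round to lie along the pipe (within 20 degrees), the plug still home (horizontal distance between plug_grip and cock_rim below 0.006 m and z of plug_grip in the frame of cock_rim below 0.034 m and angle between the x axis of plug_grip and the x axis of stopcock, either way round above 1.222 rad), for 0.1 s.
At the end, for the whole second after the job is handed in: the larger plug stands upright (within 3 degrees) and fully home in the stopcock's bore (its height within 2 mm or so, centred within 4 mm), at rest, the handle square across the pipe within 15 degrees (horizontal distance between plug_grip and cock_rim below 0.004 m and z of plug_grip in the frame of cock_rim between 0.028 and 0.033 m and angle between plug_grip's own z axis and vertical below 0.05 rad and angle between the x axis of plug_grip and the x axis of stopcock, either way round below 0.262 rad and linear speed of plug below 0.02 m/s); the robot touches nothing.
It fails at once if the plug was gripped or shoved hard (over 18 N) while its handle was turned in the bore (contact force between the fingers and plug above 18 N and angle between the x axis of plug_grip and the x axis of stopcock, either way round above 0.4 rad and distance between plug_grip and cock_rim below 0.034 m).
It fails at once if the plug was dropped or thrown (faster than 0.4 m/s while not held) (linear speed of plug above 0.4 m/s and contact force between the fingers and plug below 0.1 N).
It fails at once if the other plug was disturbed (distance of spare_grip from where it was at the start of the episode above 0.015 m).
It fails at once if the screwdriver or the marker was knocked away (over 30 mm) (distance of any of driver, marker from where it was at the start of the episode above 0.03 m).
It also fails if it takes over 72 s, if anything falls off the work surface, if the arm or the gripper's body presses on something with over 40 N, if the wrist force passes 120 N, or if a joint passes its speed limit or range.

## Robot

A 6-joint arm with a two-finger parallel gripper is mounted at the origin on a cart in front of the work surface, level with it; the furniture and walls round the work are solid. World frame = base frame: x ahead of the robot, y to its left, z up, the work surface at z = 0. Lengths are in m, angles in rad, forces in N, time in s.
With the tool pointing down it reaches from about 0.25 to 0.85 m from the base axis. Payload 12.5 kg.
Tool frame: the origin (TCP) lies on the centre line of the jaws, within the pads' length; the fingertips stand 11 mm ahead of it and the grasp point (between the pads) lies 8 mm behind it; z points along the fingers, y is the line along which they close (so a half turn about z gives the same grasp; the last joint's range is limited). The gripper opens to 93 mm and grips with 3 to 60 N. Pads are 15 mm wide; open, the fingers measure 128 mm over their backs; the gripper's body (75 mm by 188 mm) begins 65 mm behind the grasp point.
Start: joints at [1.221, 0.351, 1.652, -0, 1.139, -0.085], TCP at [0.144, 0.531, 0.23] pointing down, gripper open.
Joint ranges: [-2.75, 2.75], [-0.79, 2.1], [0.01, 2.65], [-1.57, 4.71], [0.07, 3.14], [-2.87, 2.87]. Speed limits (rad/s): [2.22, 2.22, 2.79, 3.14, 3.14, 3.14].

## Interface

Orientations are given as a unit quaternion [x, y, z, w].
In Python, from cell import get_obs, grab_frame, camera_params, hand_in gives the robot as it stands.
- The arm moves only by the tool play_rows, never from a script. Its argument "commands" is text: rows parted by semicolons, each of 7 numbers parted by spaces: the closure, from -1 (fully open) to 1 (shut), then the shift along the tool's x, y, z scaled (see below), then the turn, a rotation vector about the tool's x, y, z scaled (see below). A call has 1 to 5 rows; each row is the pose to reach, as a shift and turn from the pose commanded when the call began, along the tool's axes at that moment; what a row does not reach only later rows make up. The controller multiplies each number of a shift by 0.1 m and each number of a turn by 30 degrees. A row lasts 1/8 s, in which the tool goes at most 62.5 mm and 10.7 degrees, less where a joint would pass 70% of its speed; a pose out of reach is approached as far as the arm can. A call with a number of a shift or a turn outside -1 to 1 is refused whole. A call with a gripper value outside its range is refused whole. The fingers move at their own pace and stop on an object; the grip force is fixed at half the most. Time passes only in rows, so rows that repeat a pose let the fingers close. It gives the time, the measured TCP pose, the force, the opening and the grip force at its end, in the units of the state.
- get_obs(): the state, without advancing time (a new reading comes with each control period).
- grab_frame(name): name is "scene" or "top" or "wrist"; returns the picture (384x512x3 uint8, red, green, blue); there is no depth.
- camera_params(name): a dict with "K" (3x3 intrinsics, pixels), "extrinsics" (4x4, takes a point from camera to world coordinates); the wrist camera has in their place "T_tool_cam" (4x4, takes a point from camera to tool coordinates, whose origin is the TCP and whose axes are the flange's). Camera axes: x right, y up, looking along -z (the intrinsics and any distortion apply to the point x, -y, -z); pixel columns grow to the right and rows downward; lengths in m; the calibration is good to about 2 mm. The wrist camera is an equidistant fisheye: a pixel r from the principal point sees the ray r / f radians off the axis. A picture is of the moment at which its call begins: read the wrist's pose just before it. camera_params takes no time and is no camera call.
- hand_in(): hands the job in; it is judged then, once.
The state is a dict: "t": time; "joints": joint angles; "joint_velocities": joint speeds; "effort": joint torques, N m; "ee_pos": TCP position; "tcp_rot": TCP orientation; "force": force on the tool from outside, world axes, zero at the start; "moment": the same for the moment, N m; "finger_gap": finger opening in m; "gripper_force": force on a finger pad.
Only numpy, scipy, OpenCV 4.12 (cv2) and the standard library are available. Lean on these libraries where they do the work, as an engineer would, in place of code of your own. Each camera call takes 0.05 s, during which the arm holds its last target. There are 200 camera calls.

## Working session

There is one attempt and no reset: what is moved stays moved. The work goes in short steps, Python scripts to look and compute and a tool call to move; the robot and the scene stay as the last step left them, time stands still between calls to the robot, and variables do not carry over. Pictures are saved under pics/ and viewed, at most 10 in all, crops included, and the job is handed in when it is done.

Besides the shell and the picture viewer there is one more tool, called after "Emit:" as name(argument=value, ...) on one line, values as JSON. play_rows: Moves the arm, as the interface text tells. Its arguments: {"type":"object","properties":{"commands":{"type":"string"}},"required":["commands"]}

```bash
ls; mkdir -p pics; python3 - <<'E'
from cell import *
import cv2,numpy as np
np.set_printoptions(precision=4,suppress=True)
for n in("scene","top"):
    cv2.imwrite(f"pics/{n}0.png",cv2.cvtColor(grab_frame(n),cv2.COLOR_RGB2BGR))
    p=camera_params(n);print(n,p)
print(camera_params("wrist"));o=get_obs();print(o)
E
```

```text
pics
scene {'K': array([[492.6042,   0.    , 263.9397],
       [  0.    , 492.6042, 187.5022],
       [  0.    ,   0.    ,   1.    ]]), 'extrinsics': array([[ 0.8406,  0.2557, -0.4775,  0.0164],
       [-0.5416,  0.3851, -0.7472, -0.6947],
       [-0.0071,  0.8867,  0.4622,  0.6086],
       [ 0.    ,  0.    ,  0.    ,  1.    ]])}
top {'K': array([[461.924 ,   0.    , 249.2649],
       [  0.    , 461.924 , 189.1732],
       [  0.    ,   0.    ,   1.    ]]), 'extrinsics': array([[ 0.0117,  0.9945, -0.1044,  0.4447],
       [-0.9999,  0.0115, -0.0028,  0.1319],
       [-0.0016,  0.1044,  0.9945,  1.1436],
       [ 0.    ,  0.    ,  0.    ,  1.    ]])}
{'K': array([[297.3186,   0.    , 252.1103],
       [  0.    , 297.3186, 186.4424],
       [  0.    ,   0.    ,   1.    ]]), 'T_tool_cam': array([[-0.0011,  0.9643,  0.2648,  0.0728],
       [ 1.    ,  0.0012, -0.0003, -0.0008],
       [-0.0006,  0.2648, -0.9643, -0.1548],
       [ 0.    ,  0.    ,  0.    ,  1.    ]])}
{'t': 0.1, 'joints': array([ 1.2214,  0.3512,  1.6523, -0.    ,  1.1391, -0.0846]), 'joint_velocities': array([ 0.0004, -0.0007, -0.0022, -0.0007,  0.0006,  0.0009]), 'effort': array([  0.001 , -49.8016, -28.5704,   0.07  ,   0.0238,  -0.    ]), 'ee_pos': array([0.1438, 0.5306, 0.2292]), 'tcp_rot': array([ 0.132 ,  0.9912, -0.0005, -0.0001]), 'force': array([-0.369 , -0.6047,  0.2213]), 'moment': array([-0.0434, -0.0104,  0.0148]), 'gripper_force': 0.0, 'finger_gap': 0.09287317189263708}
```

View pics/top0.png

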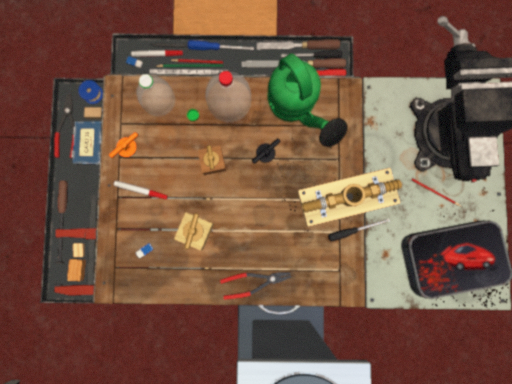

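View pics/scene0.png

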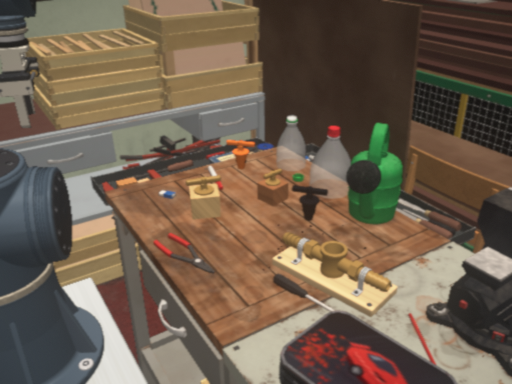

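The top view shows four T-handled plugs:
- Brass in a pale block at (193,230), with a bar about 36 px long.
- Brass in a darker block at (211,158), which is smaller.
- Black at (265,152).
- Orange at (124,146).

The pale-block one fits best because both its bar (84 mm) and its block (68 mm) are the larger. The stopcock is at (352,195), the driver at (358,230) and the marker at (140,189). I'll enlarge a crop to confirm.

```bash
cat > h.py <<'E'
from cell import *
import cv2,numpy as np
from scipy.spatial.transform import Rotation as R
np.set_printoptions(precision=4,suppress=True)
def ray(cam,uv,obs=None):
    p=camera_params(cam);K=p["K"];u,v=uv
    if cam=="wrist":
        a=np.array([u-K[0,2],v-K[1,2]]);r=np.hypot(*a);th=r/K[0,0]
        d=np.r_[a/max(r,1e-9)*np.sin(th),np.cos(th)]
        T=np.eye(4);T[:3,:3]=R.from_quat(obs["tcp_rot"]).as_matrix();T[:3,3]=obs["ee_pos"];E=T@p["T_tool_cam"]
    else:
        d=np.r_[(u-K[0,2])/K[0,0],(v-K[1,2])/K[1,1],1];E=p["extrinsics"]
    return E[:3,3],E[:3,:3]@np.array([d[0],-d[1],-d[2]])
def onz(cam,uv,z,obs=None):
    o,d=ray(cam,uv,obs);return (o+d*(z-o[2])/d[2])
def proj(cam,P):
    p=camera_params(cam);E=p["extrinsics"];c=E[:3,:3].T@(np.array(P)-E[:3,3]);K=p["K"]
    return K[0,2]+K[0,0]*c[0]/-c[2],K[1,2]-K[1,1]*c[1]/-c[2]
E
python3 - <<'E'
from h import *
im=cv2.imread("pics/top0.png")
a=cv2.resize(im[135:265,160:290],None,fx=4,fy=4,interpolation=cv2.INTER_CUBIC)
b=cv2.resize(im[160:250,290:410],None,fx=2.2,fy=2.2,interpolation=cv2.INTER_CUBIC)
c=np.zeros((520,800,3),np.uint8);c[:520,:520]=a;c[:198,530:794]=b
cv2.imwrite("pics/crop.png",c)
print(onz("top",(195,230),.09),onz("top",(211,158),.077),onz("top",(354,195),.072))
print(onz("top",(300,215),.045),onz("top",(400,185),.045))
E
```

```text
[0.4606 0.2571 0.09  ] [0.6289 0.2252 0.077 ] [ 0.5464 -0.1091  0.072 ]
[0.4997 0.0137 0.045 ] [ 0.5742 -0.2255  0.045 ]
```

View pics/crop.png

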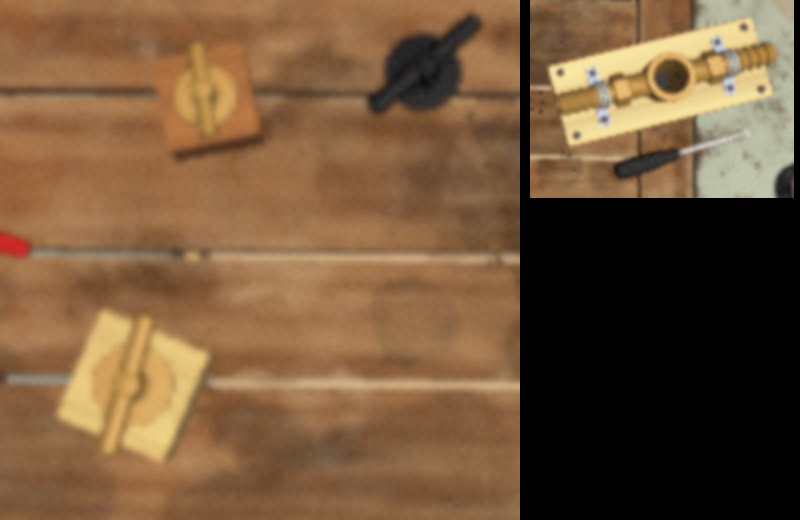

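Confirmed: the pale-block plug is the large one (bar ends at crop (144,318) and (110,452)). The spare is in the brown block. The bore mouth is at crop (671,76).

```bash
cat >> h.py <<'E'
def plan(P,ybearing,obs=None):
    """shift (tool axes, /0.1) and turn about tool z (/30deg) to put TCP at P, tool y along bearing (rad, mod pi)"""
    o=obs or get_obs();M=R.from_quat(o["tcp_rot"]).as_matrix()
    d=M.T@(np.array(P)-o["ee_pos"])
    cur=np.arctan2(M[1,1],M[0,1]);w=(ybearing-cur+np.pi/2)%np.pi-np.pi/2
    # full target down-pointing
    y=np.array([np.cos(cur+w),np.sin(cur+w),0]);z=np.array([0,0,-1.]);x=np.cross(y,z)
    rv=R.from_matrix(M.T@np.c_[x,y,z]).as_rotvec()
    print("shift/0.1",d/0.1,"turn/30deg",np.degrees(rv)/30,"yaw deg",np.degrees(cur),"j6",o["joints"][5])
E
python3 - <<'E'
from h import *
f=lambda u,v:(160+u/4,135+v/4)
a=onz("top",f(144,318),.091);b=onz("top",f(110,452),.091);c=(a+b)/2
print("plug",c,np.linalg.norm(a-b),"bar bearing",np.degrees(np.arctan2(*(a-b)[[1,0]])))
g=lambda u,v:(290+(u-530)/2.2,160+v/2.2)
p=onz("top",g(562,104),.045);q=onz("top",g(775,53),.045)
print("pipe",np.degrees(np.arctan2(*(p-q)[[1,0]])),np.linalg.norm(p-q),(p+q)/2,onz("top",g(671,76),.072))
be=np.arctan2(*(a-b)[[1,0]])+np.pi/2
plan([c[0],c[1],.23],be)
E
```

```text
plug [0.4578 0.2642 0.091 ] 0.07791900287592923 bar bearing -12.921771486898463
pipe 104.11266384897135 0.23885853942223792 [ 0.5473 -0.113   0.045 ] [ 0.5474 -0.1093  0.072 ]
shift/0.1 [-3.7273 -1.7487 -0.0069] turn/30deg [-0.002  -0.0002 -0.075 ] yaw deg 74.82787726341951 j6 -0.08457052344810476
```

Emit:
play_rows(commands="-1 -0.5 -0.22 0 0 0 -0.03;-1 -1 -0.44 0 0 0 -0.06")

```text
t: 0.35
ee_pos: [0.2295, 0.4612, 0.2293]
tcp_rot: [0.115, 0.993, -0.0, -0.0]
force: [0.5, -0.3, 0.4]
finger_gap: 0.0931
gripper_force: 0.0
```

Emit:
play_rows(commands="-1 -0.5 -0.22 0 0 0 0;-1 -1 -0.44 0 0 0 0")

```text
t: 0.6
ee_pos: [0.3171, 0.3949, 0.2295]
tcp_rot: [0.116, 0.993, -0.0, -0.0]
force: [1.3, 0.9, -0.4]
finger_gap: 0.0933
gripper_force: 0.0
```

Emit:
play_rows(commands="-1 -0.5 -0.22 0 0 0 0;-1 -1 -0.44 0 0 0 0")

```text
t: 0.85
ee_pos: [0.4043, 0.329, 0.2295]
tcp_rot: [0.116, 0.993, -0.0, -0.0]
force: [0.1, 1.4, -0.3]
finger_gap: 0.0929
gripper_force: 0.0
```

Emit:
play_rows(commands="-1 -0.4 -0.22 0 0 0 0;-1 -0.7 -0.42 0 0 0 0;-1 -0.7 -0.42 0 0 0 0;-1 -0.7 -0.42 0 0 0 0")

```text
t: 1.35
ee_pos: [0.461, 0.2736, 0.2294]
tcp_rot: [0.116, 0.993, -0.0, -0.0]
force: [-0.4, -0.1, 0.4]
finger_gap: 0.0929
gripper_force: 0.0
```

```bash
python3 - <<'E'
from h import *
o=get_obs();im=cv2.cvtColor(grab_frame("wrist"),cv2.COLOR_RGB2BGR);cv2.imwrite("pics/w1.png",im)
print(o["t"],o["ee_pos"],o["tcp_rot"])
import pickle;pickle.dump(o,open("o1.pkl","wb"))
cv2.imwrite("pics/w1v.png",cv2.resize(im,(800,600)))
E
```

```text
1.35 [0.461  0.2736 0.2294] [ 0.1165  0.9932 -0.0001 -0.0003]
```

View pics/w1v.png

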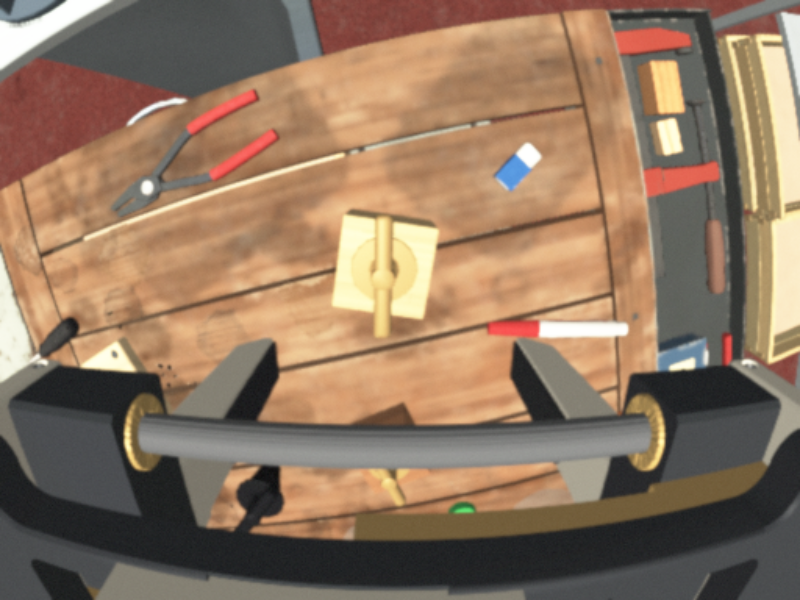

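The bar lies nearly vertical in the wrist view, with ends at about (384,216) and (382,337). The spare and the black plug are well to one side, at the bottom.

```bash
python3 - <<'E'
from h import *
import pickle;o=pickle.load(open("o1.pkl","rb"))
s=.64
a=onz("wrist",(384*s,216*s),.091,o);b=onz("wrist",(382.5*s,337*s),.091,o);c=(a+b)/2
be=np.arctan2(*(b-a)[[1,0]]);print(a,b,c,np.linalg.norm(a-b),np.degrees(be))
plan([c[0],c[1],.15],be+np.pi/2)
E
```

```text
[0.4188 0.2764 0.091 ] [0.4976 0.2561 0.091 ] [0.4582 0.2663 0.091 ] 0.08134503531581201 -14.45216179758479
shift/0.1 [ 0.0086 -0.0794  0.795 ] turn/30deg [-0.0003 -0.0009  0.0373] yaw deg 76.6665443374029 j6 -0.8889780379627926
```

Emit:
play_rows(commands="-1 0 -0.08 0.4 0 0 0.03;-1 0 -0.08 0.8 0 0 0.03;-1 0 -0.08 0.95 0 0 0.03;-1 0 -0.08 0.95 0 0 0.03")

```text
t: 1.9
ee_pos: [0.4593, 0.2659, 0.1346]
tcp_rot: [0.124, 0.992, -0.0, -0.0]
force: [-0.9, 0.2, 0.2]
finger_gap: 0.0929
gripper_force: 0.0
```

Emit:
play_rows(commands="-1 0 0 0.25 0 0 0;-1 0 0 0.45 0 0 0;-1 0 0 0.57 0 0 0;-1 0 0 0.57 0 0 0")

```text
t: 2.4
ee_pos: [0.4598, 0.2657, 0.078]
tcp_rot: [0.124, 0.992, 0.0, 0.0]
force: [-0.4, 1.0, 0.6]
finger_gap: 0.0927
gripper_force: 0.0
```

Emit:
play_rows(commands="1 0 0 0 0 0 0;1 0 0 0 0 0 0;1 0 0 0 0 0 0;1 0 0 0 0 0 0;1 0 0 0 0 0 0")

```text
t: 3.02
ee_pos: [0.4597, 0.2655, 0.0777]
tcp_rot: [0.124, 0.992, 0.0, 0.0]
force: [-0.2, -0.0, -0.1]
finger_gap: 0.0473
gripper_force: 0.0
```

Emit:
play_rows(commands="1 0 0 0 0 0 0;1 0 0 0 0 0 0;1 0 0 0 0 0 0;1 0 0 0 0 0 0;1 0 0 0 0 0 0")

```text
t: 3.65
ee_pos: [0.4597, 0.2655, 0.0776]
tcp_rot: [0.124, 0.992, 0.0, 0.0]
force: [-0.1, 0.2, 0.4]
finger_gap: 0.0137
gripper_force: 30.0
```

Emit:
play_rows(commands="1 0 0 0 0 0 0;1 0 0 -0.1 0 0 0;1 0 0 -0.3 0 0 0;1 0 0 -0.6 0 0 0;1 0 0 -0.9 0 0 0")

```text
t: 4.28
ee_pos: [0.4593, 0.2653, 0.1688]
tcp_rot: [0.124, 0.992, -0.0, -0.0]
force: [0.4, -0.4, -3.9]
finger_gap: 0.0138
gripper_force: 30.0
```

```bash
python3 - <<'E'
from h import *
o=get_obs();im=cv2.cvtColor(grab_frame("wrist"),cv2.COLOR_RGB2BGR);sc=cv2.cvtColor(grab_frame("scene"),cv2.COLOR_RGB2BGR)
print(o["t"],o["ee_pos"],o["finger_gap"],o["gripper_force"],o["force"])
c=np.hstack([cv2.resize(im[100:340,160:360],(400,480)),cv2.resize(sc[100:260,120:253],(400,480))]);cv2.imwrite("pics/w2.png",c)
r=np.radians(104.1)
plan([.5474,-.1093,.2],r)
E
```

```text
4.275 [0.4593 0.2653 0.1688] 0.013755591015008761 29.99729186296463 [ 0.3682 -0.4486 -3.8714]
shift/0.1 [-1.7652 -3.4235 -0.2982] turn/30deg [ 0.004   0.0087 -0.9456] yaw deg 75.73270930179984 j6 -0.8856813648630089
```

View pics/w2.png

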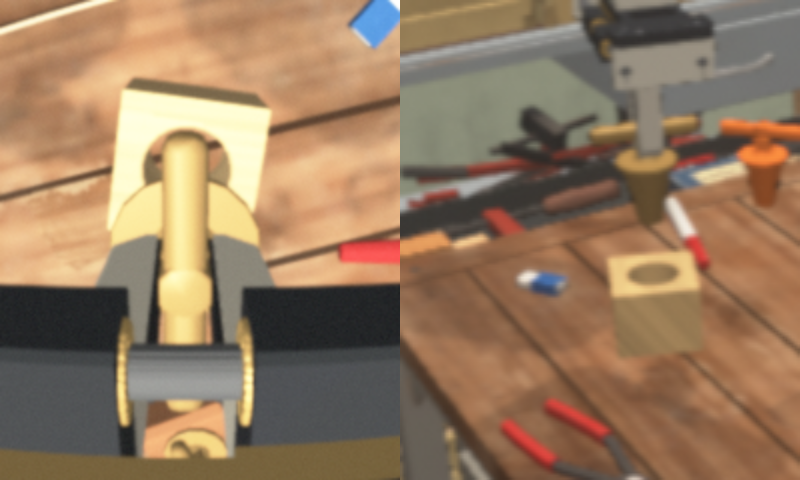

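The large plug is held upright and clear of the block, and the scene view agrees. I'm carrying it to the stopcock now.

Emit:
play_rows(commands="1 -0.1 -0.2 -0.08 0 0 0;1 -0.25 -0.5 -0.15 0 0 0;1 -0.45 -0.85 -0.3 0 0 0")

```text
t: 4.75
ee_pos: [0.4815, 0.1711, 0.1963]
tcp_rot: [0.124, 0.992, -0.001, -0.001]
force: [-0.1, 0.1, -3.3]
finger_gap: 0.0136
gripper_force: 30.0
```

Emit:
play_rows(commands="1 -0.22 -0.42 0 0 0 0;1 -0.45 -0.85 0 0 0 0")

```text
t: 5.0
ee_pos: [0.5046, 0.0771, 0.1966]
tcp_rot: [0.124, 0.992, -0.0, -0.001]
force: [0.5, 0.1, -3.9]
finger_gap: 0.0134
gripper_force: 30.0
```

Emit:
play_rows(commands="1 -0.22 -0.42 0 0 0 0;1 -0.45 -0.85 0 0 0 0")

```text
t: 5.25
ee_pos: [0.5272, -0.0164, 0.1964]
tcp_rot: [0.124, 0.992, 0.0, -0.001]
force: [0.8, 0.7, -4.4]
finger_gap: 0.0137
gripper_force: 30.0
```

Emit:
play_rows(commands="1 -0.22 -0.42 0 0 0 -0.2;1 -0.41 -0.8 0 0 0 -0.5;1 -0.41 -0.84 0 0 0 -0.8;1 -0.41 -0.84 0 0 0 -0.95;1 -0.41 -0.84 0 0 0 -0.95")

```text
t: 5.88
ee_pos: [0.5461, -0.1064, 0.1964]
tcp_rot: [-0.123, 0.992, 0.0, -0.001]
force: [-0.3, -0.4, -3.7]
finger_gap: 0.0139
gripper_force: 30.0
```

```bash
python3 - <<'E'
from h import *
import pickle
o=get_obs();pickle.dump(o,open("o3.pkl","wb"));im=cv2.cvtColor(grab_frame("wrist"),cv2.COLOR_RGB2BGR);t=cv2.cvtColor(grab_frame("top"),cv2.COLOR_RGB2BGR);s=cv2.cvtColor(grab_frame("scene"),cv2.COLOR_RGB2BGR)
for n,i in(("w3",im),("t3",t),("s3",s)):cv2.imwrite(f"pics/{n}.png",i)
print(o["t"],o["ee_pos"],o["finger_gap"],o["force"])
c=np.zeros((600,800,3),np.uint8);c[:384,:512]=im;c[384:600,:288]=cv2.resize(t[160:250,290:410],(288,216));c[:384,512:800]=cv2.resize(s[190:318,276:372],(288,384))
cv2.imwrite("pics/m3.png",c)
plan([.5474,-.1093,.2],np.radians(104.1))
E
```

```text
5.875 [ 0.5461 -0.1064  0.1964] 0.013924687495276936 [-0.3464 -0.3956 -3.696 ]
shift/0.1 [-0.0015 -0.032  -0.0288] turn/30deg [ 0.0007 -0.0012  0.0015] yaw deg 104.1459848533755 j6 -2.093324847997427
```

View pics/m3.png

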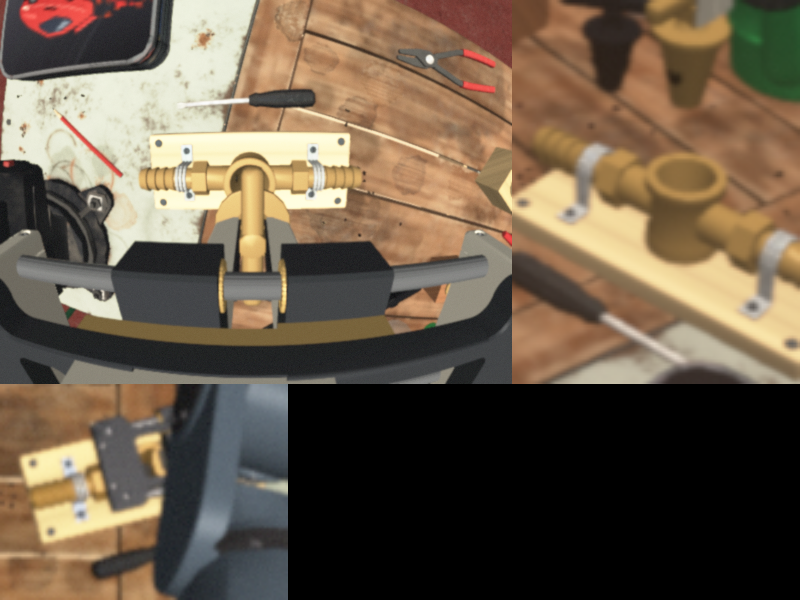

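In the wrist view the pipe ends are at (141,179) and (361,175), nearly square to the bar. In the scene crop the mouth is at (687,175). I'll cross-check the bore centre from these.

```bash
python3 - <<'E'
from h import *
import pickle;o=pickle.load(open("o3.pkl","rb"))
print("scene mouth",onz("scene",(334.3,248.3),.072))
p=onz("wrist",(361,175.3),.045,o);q=onz("wrist",(141,179),.045,o)
print("wrist",(p+q)/2,np.linalg.norm(p-q),np.degrees(np.arctan2(*(p-q)[[1,0]])))
# board corner screws z=.018
c=[onz("wrist",k,.018,o) for k in((158,144),(341,140),(163,202),(344,197))];print("board",np.mean(c,0))
# proj of top mouth into scene
print(proj("scene",[.5474,-.1093,.072]))
E
```

```text
scene mouth [ 0.5467 -0.1116  0.072 ]
wrist [ 0.5466 -0.1085  0.045 ] 0.2442802758440112 105.07218367097286
board [ 0.546 -0.108  0.018]
(np.float64(333.76937648456374), np.float64(247.6039975666904))
```

Emit:
play_rows(commands="1 -0.01 -0.03 0.2 0 0 -0.01;1 -0.01 -0.03 0.4 0 0 -0.01;1 -0.01 -0.03 0.6 0 0 -0.01;1 -0.01 -0.03 0.7 0 0 -0.01;1 -0.01 -0.03 0.8 0 0 -0.01")

```text
t: 6.65
ee_pos: [0.5486, -0.1091, 0.1175]
tcp_rot: [-0.126, 0.992, -0.0, 0.0]
force: [1.0, 0.8, -3.7]
finger_gap: 0.0135
gripper_force: 30.0
```

Emit:
play_rows(commands="1 0 0 0.03 0 0 0;1 0 0 0.06 0 0 0;1 0 0 0.09 0 0 0;1 0 0 0.12 0 0 0;1 0 0 0.12 0 0 0")

```text
t: 7.28
ee_pos: [0.5483, -0.1091, 0.1055]
tcp_rot: [-0.126, 0.992, 0.0, -0.0]
force: [-0.8, 0.6, -3.8]
finger_gap: 0.0132
gripper_force: 30.0
```

```bash
python3 - <<'E'
from h import *
s=grab_frame("scene");o=get_obs();print(o["ee_pos"],o["force"],o["moment"])
cv2.imwrite("pics/s4.png",cv2.cvtColor(cv2.resize(s[180:330,250:430],(720,600)),cv2.COLOR_RGB2BGR))
E
```

```text
[ 0.5484 -0.1091  0.1056] [ 0.1721 -0.116  -4.3192] [ 0.0532 -0.0121 -0.0181]
```

View pics/s4.png

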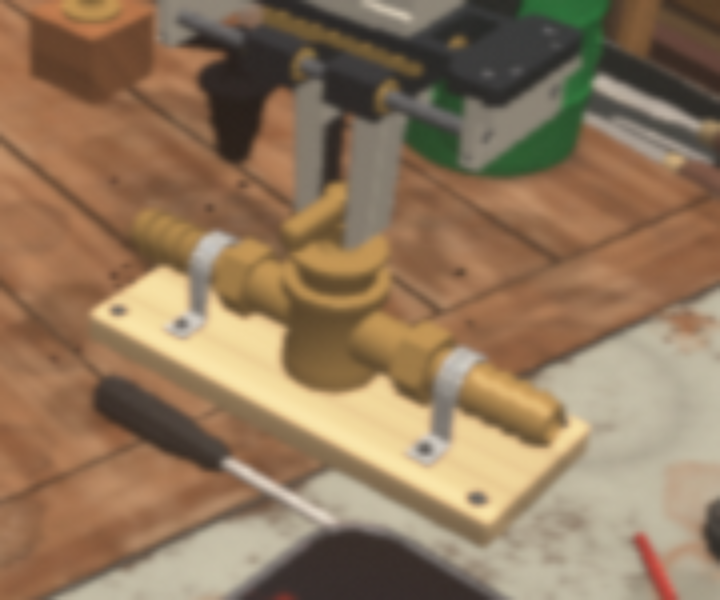

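The plug is in the bore, centred, with no contact force. Its collar is about 12 mm above the rim. I'll lower the rest of the way slowly.

Emit:
play_rows(commands="1 0 0 0.015 0 0 0;1 0 0 0.03 0 0 0;1 0 0 0.045 0 0 0;1 0 0 0.06 0 0 0;1 0 0 0.06 0 0 0")

```text
t: 7.95
ee_pos: [0.5484, -0.109, 0.0995]
tcp_rot: [-0.126, 0.992, 0.0, 0.0]
force: [0.5, 0.3, -4.7]
finger_gap: 0.0132
gripper_force: 30.0
```

Emit:
play_rows(commands="1 0 0 0.01 0 0 0;1 0 0 0.015 0 0 0;1 0 0 0.02 0 0 0;1 0 0 0.02 0 0 0")

```text
t: 8.45
ee_pos: [0.5486, -0.109, 0.0977]
tcp_rot: [-0.126, 0.992, 0.0, 0.0]
force: [1.5, 3.2, -1.4]
finger_gap: 0.0137
gripper_force: 30.0
```

Emit:
play_rows(commands="1 0 0.01 0 0 0 0;1 0 0.01 0 0 0 0;0.5 0 0.01 0 0 0 0;0.5 0 0.01 0 0 0 0;0.5 0 0.01 0 0 0 0")

```text
t: 9.07
ee_pos: [0.548, -0.1081, 0.0977]
tcp_rot: [-0.126, 0.992, 0.0, -0.0]
force: [-0.6, -0.1, -0.1]
finger_gap: 0.0234
gripper_force: 0.0
```

Emit:
play_rows(commands="0 0 0 0 0 0 0;-0.3 0 0 0 0 0 0;-0.3 0 0 0 0 0 0;-0.3 0 0 0 0 0 0;-0.3 0 0 0 0 0 0")

```text
t: 9.7
ee_pos: [0.5481, -0.1081, 0.0976]
tcp_rot: [-0.126, 0.992, -0.0, -0.0]
force: [-1.2, -0.8, 0.3]
finger_gap: 0.06
gripper_force: 0.0
```

Emit:
play_rows(commands="-0.3 0 0 -0.2 0 0 0;-0.3 0 0 -0.5 0 0 0;-0.3 0 0 -0.8 0 0 0;-0.3 0 0 -0.8 0 0 0")

```text
t: 10.2
ee_pos: [0.5491, -0.1084, 0.1795]
tcp_rot: [-0.126, 0.992, -0.001, 0.002]
force: [-0.5, -0.3, -0.6]
finger_gap: 0.0606
gripper_force: 0.0
```

```bash
python3 - <<'E'
from h import *
import pickle
o=get_obs();pickle.dump(o,open("o5.pkl","wb"));w=grab_frame("wrist");s=grab_frame("scene");print(o["t"],o["ee_pos"],o["tcp_rot"],o["force"],o["finger_gap"])
c=np.zeros((600,800,3),np.uint8);c[:600,:480]=cv2.resize(w[90:340,156:356],(480,600));c[:400,480:800]=cv2.resize(s[210:310,300:380],(320,400))
cv2.imwrite("pics/m5.png",cv2.cvtColor(c,cv2.COLOR_RGB2BGR))
E
```

```text
10.2 [ 0.5491 -0.1084  0.1795] [-0.1265  0.992  -0.0008  0.0018] [-0.5286 -0.2753 -0.6244] 0.06062871778473041
```

View pics/m5.png

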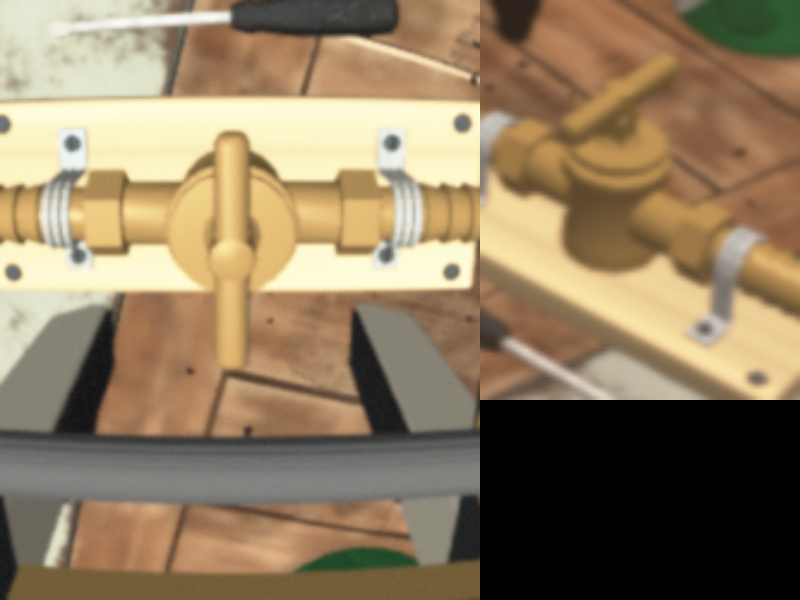

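The plug is seated (only a small collar gap) and the handle is square across the pipe, with ends at about (231,132) and (232,368) in the wrist crop. Next I'll shut the fingers to make a pushing stub and place it beside the near bar end.

```bash
python3 - <<'E'
from h import *
import pickle;o=pickle.load(open("o5.pkl","rb"))
f=lambda u,v:(156+u/2.4,90+v/2.4)
a=onz("wrist",f(231,132),.110,o);b=onz("wrist",f(232,368),.110,o);c=(a+b)/2
print(c,np.linalg.norm(a-b),np.degrees(np.arctan2(*(b-a)[[1,0]])), "boss",onz("wrist",f(231,258),.112,o))
n=get_obs();print(n["ee_pos"])
M=R.from_quat(n["tcp_rot"]).as_matrix()
plan(c-M[:,0]*-.0395+M[:,1]*-.038,np.radians(104.5))
E
```

```text
[ 0.5464 -0.11    0.11  ] 0.08206114162995871 14.721327866208625 boss [ 0.5465 -0.1101  0.112 ]
[ 0.5478 -0.1081  0.177 ]
shift/0.1 [ 0.4128 -0.3952  0.6702] turn/30deg [ 0.0005 -0.0009  0.001 ] yaw deg 104.52908108431889 j6 -2.1025028354366677
```

Emit:
play_rows(commands="1 0 0 0 0 0 0;1 0 0 0 0 0 0;1 0 0 0 0 0 0;1 0 0 0 0 0 0;1 0 0 0 0 0 0")

```text
t: 10.92
ee_pos: [0.5481, -0.1081, 0.1776]
tcp_rot: [-0.126, 0.992, -0.0, -0.0]
force: [0.0, -0.2, 0.3]
finger_gap: 0.0153
gripper_force: 0.0
```

Emit:
play_rows(commands="1 0.2 -0.2 0 0 0 0;1 0.41 -0.42 0 0 0 0;1 0.41 -0.42 0.2 0 0 0;1 0.41 -0.42 0.5 0 0 0;1 0.41 -0.42 0.69 0 0 0")

```text
t: 11.55
ee_pos: [0.5186, -0.159, 0.1075]
tcp_rot: [-0.126, 0.992, 0.0, -0.0]
force: [0.7, 0.0, -0.1]
finger_gap: 0.0008
gripper_force: 0.0
```

Emit:
play_rows(commands="1 0 0 0 0 0 0;1 0 0.05 0 0 0 0;1 0 0.1 0 0 0 0;1 0 0.1 0 0 0 0")

```text
t: 12.05
ee_pos: [0.5166, -0.149, 0.1093]
tcp_rot: [-0.127, 0.992, -0.0, 0.0]
force: [-0.6, 0.4, 0.2]
finger_gap: 0.0005
gripper_force: 0.0
```

```bash
python3 - <<'E'
from h import *
o=get_obs();w=grab_frame("wrist")
M=R.from_quat(o["tcp_rot"]).as_matrix();d=M.T@(o["ee_pos"]-[.5467,-.110,.103]);print("u,v mm",-d[0]*1e3,d[1]*1e3,o["ee_pos"],o["force"],o["finger_gap"])
cv2.imwrite("pics/w6.png",cv2.cvtColor(cv2.resize(w[90:340,156:356],(480,600)),cv2.COLOR_RGB2BGR))
E
```

```text
u,v mm -38.92692359945552 -30.221792371549057 [ 0.5166 -0.149   0.1093] [-0.6491  0.4466  0.2046] 0.0004642931798160856
```

View pics/w6.png

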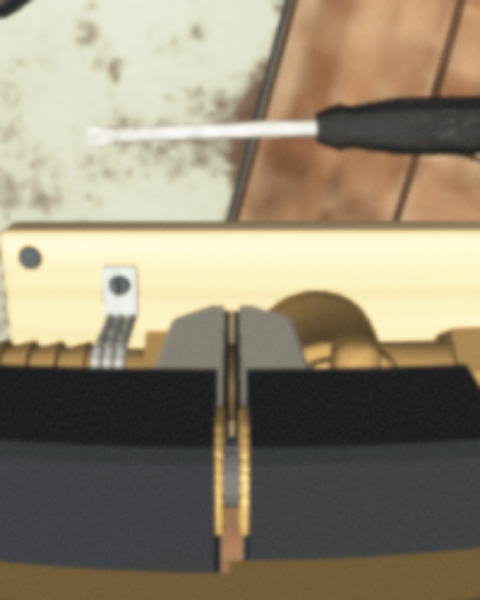

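The closed fingertips sit beside the near bar end at (345,355), not yet touching. I'm pushing gently toward +y along an arc.

Emit:
play_rows(commands="1 0 0 0.03 0 0 0;1 0 0.04 0.03 0 0 0;1 0 0.08 0.03 0 0 0;1 0 0.12 0.03 0 0 0")

```text
t: 12.6
ee_pos: [0.5134, -0.1377, 0.1057]
tcp_rot: [-0.127, 0.992, -0.0, -0.0]
force: [-1.2, -4.1, 0.4]
finger_gap: 0.0003
gripper_force: 1.8
```

Emit:
play_rows(commands="1 0 0.04 0 0 0 0;1 0 0.08 0 0 0 0;1 -0.01 0.12 0 0 0 0")

```text
t: 12.98
ee_pos: [0.5111, -0.1257, 0.1056]
tcp_rot: [-0.126, 0.992, 0.0, -0.0]
force: [-3.5, -2.2, 0.2]
finger_gap: 0.0005
gripper_force: 1.8
```

```bash
python3 - <<'E'
from h import *
o=get_obs();w=grab_frame("wrist");s=grab_frame("scene")
M=R.from_quat(o["tcp_rot"]).as_matrix();d=M.T@(o["ee_pos"]-[.5467,-.110,.103]);print("u,v mm",-d[0]*1e3,d[1]*1e3,o["ee_pos"],o["force"])
c=np.hstack([cv2.resize(w[170:290,196:356],(400,300)),cv2.resize(s[190:280,290:410],(400,300))])
cv2.imwrite("pics/w7.png",cv2.cvtColor(c,cv2.COLOR_RGB2BGR))
E
```

```text
u,v mm -38.39180489952423 -6.27815047694898 [ 0.5111 -0.1257  0.1056] [-3.4891 -2.1745  0.2125]
```

View pics/w7.png

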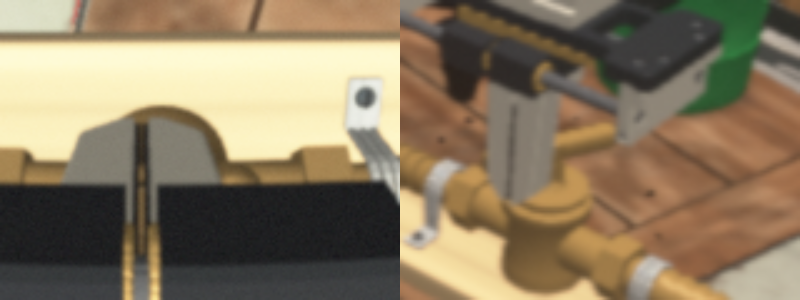

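The scene view shows the handle turning under the fingertip with a light force (4 N). I've used all my picture views, so from here I'll measure numerically.

Emit:
play_rows(commands="1 -0.02 0.04 0 0 0 0;1 -0.04 0.07 0 0 0 0;1 -0.07 0.105 0 0 0 0;1 -0.1 0.135 0 0 0 0")

```text
t: 13.58
ee_pos: [0.5174, -0.1098, 0.1054]
tcp_rot: [-0.126, 0.992, 0.0, -0.001]
force: [-4.5, -1.2, 0.3]
finger_gap: 0.0006
gripper_force: 1.9
```

Emit:
play_rows(commands="1 -0.03 0.02 0 0 0 0;1 -0.06 0.04 0 0 0 0;1 -0.09 0.06 0 0 0 0;1 -0.12 0.065 0 0 0 0")

```text
t: 14.08
ee_pos: [0.5276, -0.1005, 0.1055]
tcp_rot: [-0.127, 0.992, 0.0, -0.0]
force: [-5.2, 1.7, 0.5]
finger_gap: 0.0007
gripper_force: 2.1
```

Emit:
play_rows(commands="1 0.1 0 0 0 0 0;1 0.1 0 -0.25 0 0 0;1 0.1 0 -0.5 0 0 0;1 -0.15 0.2 -0.5 0 0 0;1 -0.37 0.33 -0.5 0 0 0")

```text
t: 14.7
ee_pos: [0.556, -0.0595, 0.1565]
tcp_rot: [-0.126, 0.992, -0.0, 0.001]
force: [0.6, 0.6, 0.2]
finger_gap: 0.0002
gripper_force: 0.0
```

```bash
python3 - <<'E'
from h import *
o=get_obs();w=cv2.cvtColor(grab_frame("wrist"),cv2.COLOR_RGB2BGR);s=cv2.cvtColor(grab_frame("scene"),cv2.COLOR_RGB2BGR);cv2.imwrite("pics/w8.png",w);cv2.imwrite("pics/s8.png",s)
M=R.from_quat(o["tcp_rot"]).as_matrix();C=np.array([.5467,-.110,.110]);d=M.T@(o["ee_pos"]-C);print("u,v",-d[0]*1e3,d[1]*1e3,o["ee_pos"],o["force"])
# colour along scene ray samples: bar top points at angle theta from across, compare with earlier across picture? use LSD lines near the bar
u=-M[:,0];v=M[:,1]
g=cv2.cvtColor(s,cv2.COLOR_BGR2GRAY)
L=cv2.createLineSegmentDetector().detect(g[190:270,290:390])[0][:,0]+[290,190,290,190]
for l in L:
    a=onz("scene",l[:2],.110);b=onz("scene",l[2:],.110)
    m=(a+b)/2-C;e=b-a
    if np.linalg.norm(m)<.05 and np.linalg.norm(e)>.02: print("mid uv",m@u*1e3,m@v*1e3,"len",np.linalg.norm(e)*1e3,"angle from across",np.degrees(np.arctan2(e@v,e@u))%180)
E
```

```text
u,v 21.78543682173086 46.47759981163218 [ 0.556  -0.0595  0.1565] [0.6176 0.6455 0.1616]
mid uv -9.237764406221403 -3.8729979204042455 len 79.63235812627373 angle from across 93.91937078262661
mid uv 4.9400793590416106 -5.406055984080877 len 57.226372182795245 angle from across 92.27551866313956
mid uv 24.917541312153844 10.078146968605001 len 44.68086300764153 angle from across 84.82075957302801
mid uv -34.3616739532931 31.663860409413846 len 22.553552319756665 angle from across 71.35653902722458
```

Line detection shows two parallel bar edges about 93° from across, so the handle lies along the pipe (open). Next I'll lower on the other side and push it back.

Emit:
play_rows(commands="1 0 0 0.2 0 0 0;1 0 0 0.4 0 0 0;1 0 0 0.505 0 0 0;1 0 0 0.505 0 0 0")

```text
t: 15.3
ee_pos: [0.5548, -0.0602, 0.1049]
tcp_rot: [-0.126, 0.992, 0.0, -0.0]
force: [0.4, 1.3, 0.1]
finger_gap: 0.0004
gripper_force: 0.0
```

Emit:
play_rows(commands="1 0.06 0 0 0 0 0;1 0.12 0 0 0 0 0;1 0.17 0 0 0 0 0;1 0.21 0 0 0 0 0;1 0.24 0 0 0 0 0")

```text
t: 15.92
ee_pos: [0.532, -0.0659, 0.1054]
tcp_rot: [-0.126, 0.992, -0.0, 0.0]
force: [2.6, -0.1, 0.6]
finger_gap: 0.0006
gripper_force: 1.1
```

Emit:
play_rows(commands="1 0.03 -0.015 0 0 0 0;1 0.06 -0.035 0 0 0 0;1 0.09 -0.055 0 0 0 0;1 0.12 -0.08 0 0 0 0;1 0.13 -0.09 0 0 0 0")

```text
t: 16.55
ee_pos: [0.5216, -0.078, 0.1051]
tcp_rot: [-0.126, 0.992, 0.0, -0.0]
force: [2.6, 2.6, 1.9]
finger_gap: 0.0006
gripper_force: 1.5
```

Emit:
play_rows(commands="1 0.02 -0.03 0 0 0 0;1 0.035 -0.06 0 0 0 0;1 0.05 -0.09 0 0 0 0;1 0.06 -0.12 0 0 0 0;1 0.06 -0.12 0 0 0 0")

```text
t: 17.18
ee_pos: [0.5186, -0.0912, 0.105]
tcp_rot: [-0.126, 0.992, 0.0, -0.0]
force: [-0.5, 2.4, 1.5]
finger_gap: 0.0005
gripper_force: 0.9
```

```bash
cat > ang.py <<'E'
from h import *
o=get_obs();s=cv2.cvtColor(grab_frame("scene"),cv2.COLOR_RGB2BGR)
M=R.from_quat(o["tcp_rot"]).as_matrix();C=np.array([.5467,-.110,.110]);d=M.T@(o["ee_pos"]-C);print("u,v",-d[0]*1e3,d[1]*1e3,o["ee_pos"],o["force"])
u=-M[:,0];v=M[:,1]
for im in (s,cv2.imread("pics/s3.png")) if 0 else (s,):
  L=cv2.createLineSegmentDetector().detect(cv2.cvtColor(im,cv2.COLOR_BGR2GRAY)[190:270,290:390])[0][:,0]+[290,190,290,190]
  for l in L:
    a=onz("scene",l[:2],.110);b=onz("scene",l[2:],.110);m=(a+b)/2-C;e=b-a
    if np.linalg.norm(m)<.05 and np.linalg.norm(e)>.02: print("mid uv",m@u*1e3,m@v*1e3,"len",np.linalg.norm(e)*1e3,"ang",(np.degrees(np.arctan2(e@v,e@u))+90)%180-90)
E
python3 ang.py
```

```text
u,v -22.46375434682208 25.286072925002653 [ 0.5186 -0.0912  0.105 ] [-0.5347  2.4309  1.5299]
mid uv -2.6524821909897836 -8.086641812988729 len 79.63973755326903 ang -7.379074479046025
mid uv 21.301811412463813 0.22247679560331077 len 22.67479878052827 ang -11.6256799027841
mid uv -23.048923021092865 -25.187494210888445 len 28.556601129359198 ang 36.49278082260935
mid uv -20.781474522698634 -39.49778166268655 len 22.27894479356131 ang 62.988438103636355
mid uv -19.161366492168323 5.256952688606216 len 30.508210218611033 ang -7.322790654198911
mid uv 0.833058008667017 -22.21104839428374 len 23.38372516163654 ang -22.788425511007233
mid uv 26.174991523285826 17.47886704588983 len 28.839368115351768 ang -89.42091523260953
mid uv -9.327351972823237 44.5167545013378 len 86.13466191595059 ang 36.17995259610733
mid uv -7.19494177309832 39.315593879400865 len 90.36031899178774 ang 35.6449527942612
mid uv 41.88562272226592 19.86785095936071 len 28.71894430097948 ang -87.4953439255014
```

About 7° is left to close. I'll push 3 mm more, then back off.

Emit:
play_rows(commands="1 0 -0.015 0 0 0 0;1 0 -0.03 0 0 0 0;1 0 -0.03 0 0 0 0;1 0 0.05 0 0 0 0;1 0 0.15 0 0 0 0")

```text
t: 17.85
ee_pos: [0.515, -0.0761, 0.1051]
tcp_rot: [-0.126, 0.992, -0.0, 0.0]
force: [-0.6, -0.1, -0.2]
finger_gap: 0.0003
gripper_force: 0.0
```

Emit:
play_rows(commands="1 0 0 -0.3 0 0 0;1 0 0 -0.7 0 0 0;1 0 0 -1 0 0 0;1 0 0 -1 0 0 0")

```text
t: 18.35
ee_pos: [0.516, -0.0762, 0.2069]
tcp_rot: [-0.127, 0.992, -0.001, 0.002]
force: [-0.1, -0.1, 0.2]
finger_gap: 0.0007
gripper_force: 0.0
```

```bash
python3 ang.py | head -8; python3 - <<'E'
from h import *
# height check: bar top edge vs seated; driver/spare unchanged check by top image difference
t=cv2.cvtColor(grab_frame("top"),cv2.COLOR_RGB2BGR);d=cv2.absdiff(t,cv2.imread("pics/top0.png")).max(2)
print("spare",d[140:176,195:228].mean(),"marker",d[178:202,110:172].mean(),"driver",d[215:245,325:345].mean())
E
```

```text
u,v -20.918851285307472 40.209643775128356 [ 0.516  -0.0762  0.2069] [-0.1119 -0.1222  0.233 ]
mid uv -2.5114187471180838 -7.7661063393492125 len 77.978255352387 ang -3.2669797152074835
mid uv -22.221764925423898 4.8840177528709985 len 41.967378308683514 ang -5.148475009597178
mid uv 14.469304798214964 2.0171857597363267 len 32.21902971983986 ang -10.354596843998365
mid uv -23.063106722302454 -25.15950299736699 len 28.543305106847257 ang 37.11263020418161
mid uv -6.776508512984735 30.140042532010348 len 42.577981294540365 ang 75.76673714042747
mid uv -20.247364394550985 -38.28270359074114 len 24.203864551915817 ang 50.13221712778727
mid uv -24.87854213574736 27.488907779384295 len 30.672750417571805 ang 77.28990768118342
spare 14.432659932659933 marker 14.308467741935484 driver 51.571666666666665
```

```bash
python3 -c "
from cell import *
print(hand_in())"
```

```text
the job is handed in; nothing more can be done
None
```

I seated the larger plug in the stopcock, swung its handle open and then shut again with light fingertip pushes (about 3–6 N), and handed the job in; at the last measurement the handle was within about 5° of square, and the judge's verdict was not shown.

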